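# Clip the heat-sink tweezers onto the marked transistor

### The job

The red-handled self-closing tweezers are parked clipped on the fin of their stand. Squeeze them open by the red pads, lift them off, set them down around the yellow-topped transistor on the green circuit board and release, so that they stay standing upright, clamped across its flat body as a heat-sink clip. The white-topped transistor and the blue capacitor are not the ones.

Things in the scene. Friction and masses are not known exactly. Their poses are not given: they have to be found in the camera images.
- tweezers_grip (a point): Steel cross-lock tweezers, 128 mm, 46 g, upright, tips down, clipped on a 5 mm aluminium fin (34 wide, 25 high) of a dark stand. Point midway between the two red pads, 88 above the tips, 40 below the top end. z up along the tweezers; y across the pads: squeeze along y, jaws part along y; x along the jaw faces. Pads 14 wide, 26 high, 29 over their outer faces at rest; 40 mm free on either side.
- tweezers_left (a joint): Arm swing, rad (the other arm mirrors it): 0 = jaws 5 mm apart as on fin or transistor; 0.105 = pads squeezed to the stop (22 mm over them, about 10 N; grip with 15-25 N), jaws 28 mm apart, centred under the grip point; -0.02 = shut empty. Each jaw is 12 mm wide, 4 thick, flat from the tips to 28 mm up, and closes by its spring with about 2 N when the pads are let go.
- yellow_mid (a point): The transistor to clip: flat black upright body with YELLOW top end, 20 mm wide (x), 5 thick (y), 20 high (z), fixed on the green board. Point at the body's centre, 15 above the board, 10 below its top. Clip across the thickness: tweezers' y along this y, either way round. With tips on the board the grip point is 73 above this point. Neighbours 50 mm away along y; all on the board under 27 mm high.
- white_mid (a point): The wrong transistor: same size and same point, but with a WHITE top end; leave it alone. It, the yellow-topped one and a blue box capacitor (24 x 10 x 19 mm) stand in a row on the board in any order.
Not all that is in view belongs to the job. Of the things that look like the part that bears tweezers_grip, the smaller one is meant.

How it is judged:
By the outcome, as a careful person would: the job done as asked, in the order asked, and still so for the second after the job is handed in, with the robot touching nothing.
It also fails if it takes over 42 s, if anything falls off the work surface, if the arm or the gripper's body presses on something with over 40 N, if the wrist force passes 120 N, or if a joint passes its speed limit or range.

### The arm

A 7-joint arm with a two-finger parallel gripper is mounted at the origin on the work surface. World frame = base frame: x ahead of the robot, y to its left, z up, the work surface at z = 0. Lengths are in m, angles in rad, forces in N, time in s.
With the tool pointing down it reaches from about 0.425 to 1.025 m from the base axis. Payload 9.4 kg.
Tool frame: the origin (TCP) lies on the centre line of the jaws, within the pads' length; the fingertips stand 11 mm ahead of it and the grasp point (between the pads) lies 8 mm behind it (r.tips_ahead is the distance from the TCP to the fingertips, in m); z points along the fingers, y is the line along which they close (so a half turn about z gives the same grasp; the last joint's range is limited). The gripper opens to 85 mm and grips with 20 to 120 N. Pads are 22 mm wide; open, the fingers measure 114 mm over their backs; the gripper's body (76 mm by 85 mm) begins 54 mm behind the grasp point. The pads swing forward as they close: fully open they stand 13 mm farther back than shut.
Start: joints at [-1.381, 0.599, -0.003, 1.599, 0.002, 0.943, -0.08], TCP at [0.191, 0.699, 0.242] pointing down, gripper open.
Joint ranges: [-2.57, 2.57], [-0.35, 1.97], [-1.29, 1.29], [0.11, 2.56], [-1.05, 4.19], [0.11, 1.86], [-2.63, 2.63]. Speed limits (rad/s): [2.22, 2.22, 3.01, 3.01, 3.14, 3.14, 3.14].

### API

Orientations are given as a rotation vector (axis times angle).
In Python, from cell import r gives the robot as it stands.
- The arm moves only by the tool drive_tool, never from a script. Its argument "moves" is a list of rows, each a list of 2 entries, a list of its own where there are three numbers: the shift along the tool's x, y, z in cm, then the turn about the tool's z in rad. A call has 1 to 8 rows; each row shifts and turns the commanded pose from where the row before left it, along the tool's axes as they then stand; what a row does not reach is not made up. A row lasts 1/12 s, in which the tool goes at most 41.7 mm and 7.16 degrees, less where a joint would pass 70% of its speed; a pose out of reach is approached as far as the arm can. A call is refused whole if a number of a shift passes 4.17 or a number of a turn 0.125, either way. A call with a gripper value outside its range is refused whole. "gripper" is the closure in counts, from 0 (fully open) to 255 (shut), set as the call begins (left out, the last holds). The fingers move at their own pace and stop on an object; "squeeze" is the grip in N (left out, the last holds). Time passes only in rows, so rows that do not move let the fingers close. It gives the time, the measured TCP pose, the force, the opening and the grip force at its end, in the units of the state.
- r.get_obs(): the state, without advancing time (a new reading comes with each control period).
- r.get_image(name): name is "side" or "top"; returns the picture (384x512x3 uint8, red, green, blue); there is no depth.
- r.camera_params(name): a dict with "intrinsics" (3x3 intrinsics, pixels), "rvec" (rotation vector, rad) and "tvec" (3), from world to camera coordinates, as OpenCV has them. Camera axes: x right, y down, z forward; pixel columns grow to the right and rows downward; lengths in m; the calibration is good to about 2 mm. A picture is of the moment at which its call begins. camera_params takes no time and is no camera call.
- r.finish_job(): hands the job in; it is judged then, once.
The state is a dict: "time": time; "joint_pos": joint angles; "qvel": joint speeds; "joint_torque": joint torques, N m; "tcp_pos": TCP position; "tcp_rot": TCP orientation; "ft_force": force on the tool from outside, world axes, zero at the start; "wrist_torque": the same for the moment, N m; "gripper_width": finger opening in m; "grasp_force": force on a finger pad.
Only numpy, scipy, OpenCV 4.12 (cv2) and the standard library are available. Lean on these libraries where they do the work, as an engineer would, in place of code of your own. Each camera call takes 0.05 s, during which the arm holds its last target. There are 200 camera calls.

## Working session

There is one attempt and no reset: what is moved stays moved. The work goes in short steps, Python scripts to look and compute and a tool call to move; the robot and the scene stay as the last step left them, time stands still between calls to the robot, and variables do not carry over. Pictures are saved under pics/ and viewed, at most 10 in all, crops included, and the job is handed in when it is done.

Besides the shell and the picture viewer there is one more tool, called after ">>>" as name(argument=value, ...), one argument or row to a line, values as JSON. drive_tool: Moves the arm, as the interface text tells. Its arguments: {"type":"object","properties":{"moves":{"type":"array","items":{"type":"array"}},"gripper":{"type":"number"},"squeeze":{"type":"number"}},"required":["moves"]}

```bash
mkdir -p pics; cat > h.py <<'E'
import numpy as np,cv2
from cell import r
def cam(n):
    p=r.camera_params(n);K=np.array(p["intrinsics"],float);R=cv2.Rodrigues(np.array(p["rvec"],float))[0];t=np.array(p["tvec"],float);return K,R,t
def at_z(n,u,v,z):
    K,R,t=cam(n);d=R.T@np.linalg.inv(K)@np.array([u,v,1.]);c=-R.T@t;return c+d*(z-c[2])/d[2]
def proj(n,P):
    K,R,t=cam(n);q=K@(R@np.array(P)+t);return q[:2]/q[2]
def tri(u1,u2):
    A=[];
    for n,(u,v) in (("side",u1),("top",u2)):
        K,R,t=cam(n);M=K@np.c_[R,t];A+= [u*M[2]-M[0],v*M[2]-M[1]]
    s=np.linalg.svd(np.array(A))[2][-1];return s[:3]/s[3]
E
python3 - <<'E'
from h import *
for n in("side","top"):
    im=r.get_image(n);cv2.imwrite(f"pics/{n}0.png",cv2.resize(im[:,:,::-1],(800,600),interpolation=cv2.INTER_CUBIC)); np.save(n+"0.npy",im)
    K,R,t=cam(n);print(n,-R.T@t,R[2],K[0,0])
o=r.get_obs();print(o["tcp_pos"],o["tcp_rot"],o["time"],o["gripper_width"])
E
```

```text
side [ 0.33220163 -0.56645839  0.54718389] [ 0.24766576  0.76191205 -0.59845776] 406.1369987162813
top [0.40899049 0.00437702 0.84148655] [ 0.14174052 -0.00870916 -0.98986553] 367.61628021061784
[0.19102896 0.69897648 0.24151132] [-4.17764600e-01 -3.11361698e+00  2.11625972e-03] 0.1 0.0854396878778539
```

View pics/side0.png

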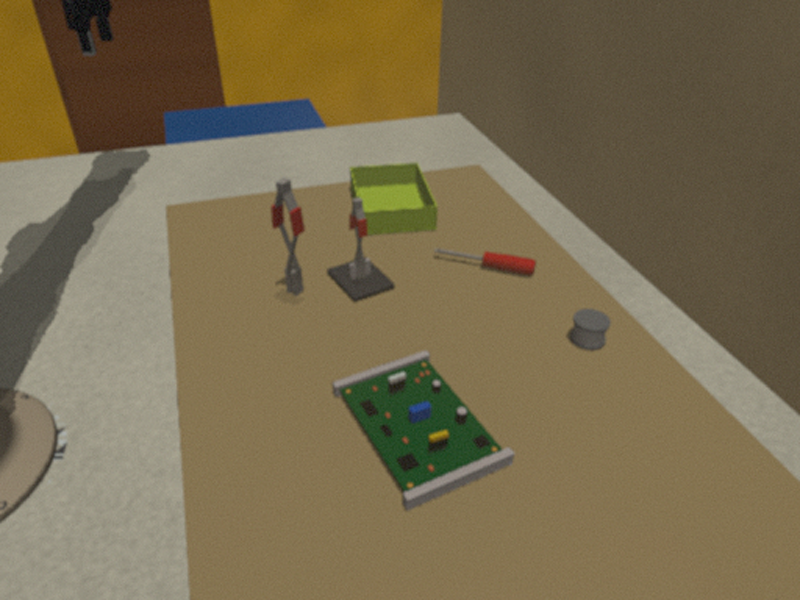

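View pics/top0.png

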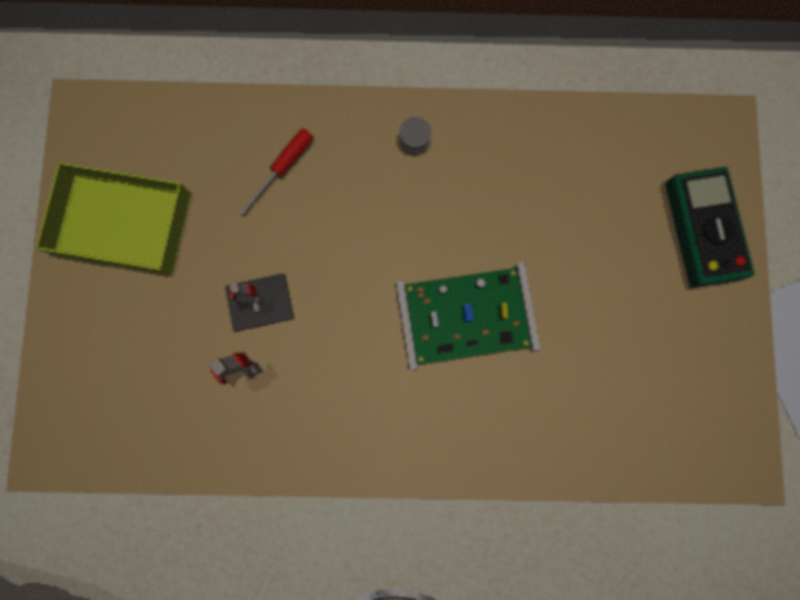

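The side view shows the stand with the smaller tweezers at (360,250) and the larger decoy at (288,235). The yellow transistor is at (438,437) in the side view and (504,311) in the top view. In the top view the stand is at (260,300).

```bash
python3 - <<'E'
from h import *
S=np.load("side0.npy");T=np.load("top0.npy")
def c(im,u,v,w,h): 
    a=im[v:v+h,u:u+w,::-1];return cv2.resize(a,(400,300),interpolation=cv2.INTER_CUBIC)
# zoom: A side tweezers x205..., 
a=cv2.hconcat([c(S,190,122,88,66)[:, :],c(T,138,168,56,42)])
b=cv2.hconcat([c(S,250,258,56,42),c(T,264,180,72,54)])
cv2.imwrite("pics/c1.png",cv2.vconcat([a,b]))
E
```

```text
(no output)
```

View pics/c1.png

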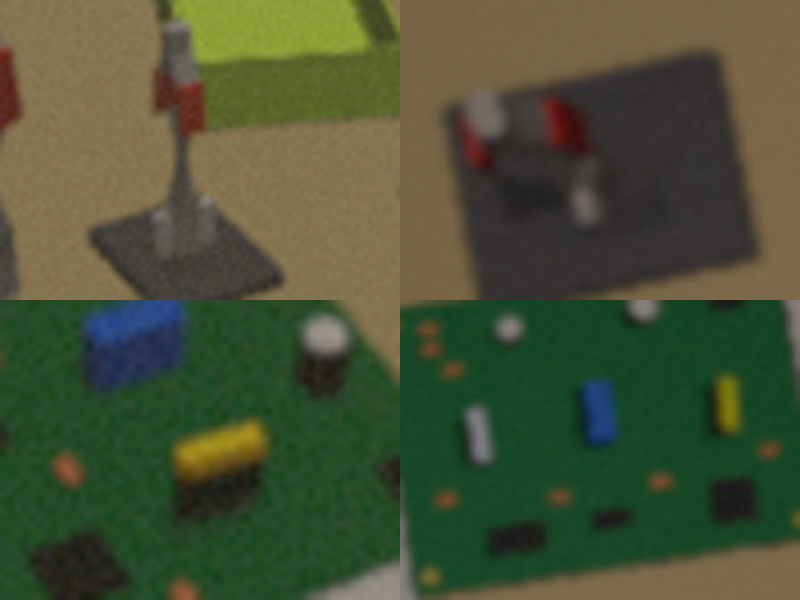

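Crops read as follows:
- **Upper left (side):** the pads of the small tweezers are at (163,90) and (192,108), the top end at (176,28), and the fin ends at (162,235) and (207,220).
- **Upper right (top):** the right pad's outer face is at about (567,125), the left pad at (475,145), and the top end at (485,110).
- **Lower panels:** the yellow top is at (220,450) in the side view and (727,404) in the top view.

```bash
python3 - <<'E'
from h import *
np.set_printoptions(precision=4,suppress=True)
A=lambda x,y:((x+.5)*88/400-.5+190,(y+.5)*66/300-.5+122)
B=lambda x,y:((x-400+.5)*56/400-.5+138,(y+.5)*42/300-.5+168)
C=lambda x,y:((x+.5)*56/400-.5+250,(y-300+.5)*42/300-.5+258)
D=lambda x,y:((x-400+.5)*72/400-.5+264,(y-300+.5)*54/300-.5+180)
print("padR",tri(A(193,109),B(567,125)))
print("topend",tri(A(176,28),B(485,110)))
e=[at_z("top",*B(*p),.006) for p in((450,108),(715,52),(757,258))]
print("stand",e,np.arctan2(*(e[0]-e[1])[:2]*[-1,1]),np.arctan2((e[1]-e[2])[1],(e[1]-e[2])[0]))
print("stand side",[at_z("side",*A(*p),.006) for p in((92,238),(282,278))])
def blob(n,m):
    im=r.get_image(n) if 0 else np.load(n+"0.npy")
    hsv=cv2.cvtColor(im,cv2.COLOR_RGB2HSV);q=m(hsv);k,l,s,c=cv2.connectedComponentsWithStats(q.astype(np.uint8))
    for i in range(1,k):
        if s[i,4]>12:
            ys,xs=np.where(l==i);ev,V=np.linalg.eigh(np.cov(np.c_[xs,ys].T)) 
            yield np.r_[xs.mean(),ys.mean()],s[i],V[:,1],np.sqrt(ev)
yel=lambda h:(abs(h[...,0].astype(int)-27)<6)&(h[...,1]>180)&(h[...,2]>90)
red=lambda h:((h[...,0]<7)|(h[...,0]>172))&(h[...,1]>140)&(h[...,2]>60)
blue=lambda h:(abs(h[...,0].astype(int)-112)<10)&(h[...,1]>140)&(h[...,2]>50)
for n in("side","top"):
  for nm,m in(("yel",yel),("red",red),("blue",blue)):
    for c,s,v,ev in blob(n,m):
      print(n,nm,c,s[:5],v,ev, "yaw_x",(lambda d:np.arctan2(d[1],d[0]))(at_z(n,*(c+5*v),.03)-at_z(n,*(c-5*v),.03)))
# yellow top: side view front top etc
print("yel",tri(C(219,437),D(727,404)), "base front", at_z("side",*C(217,510),0.005))
for p in((400,282),(412,368),(521,264),(537,350)):
  print(at_z("top",(p[0]+.5)/1.5625-.5,(p[1]+.5)/1.5625-.5,.008))
for nm,p in(("w",(479,435)),("b",(599,412)),("y",(727,404))): print(nm,at_z("top",*D(*p),.03))
E
```

```text
padR [0.5282 0.1954 0.1018]
topend [0.5249 0.208  0.1397]
stand [array([0.5479, 0.258 , 0.006 ]), array([0.568 , 0.1739, 0.006 ]), array([0.5014, 0.1573, 0.006 ])] 0.234934377585387 0.24464796066189504
stand side [array([0.4835, 0.2424, 0.006 ]), array([0.5684, 0.1771, 0.006 ])]
side yel [139.5      9.3571] [136   6   9   7  14] [-0.884  -0.4674] [1.2413 2.7552] yaw_x 1.8479211818762118
side yel [18.6667 15.5417] [11 11 15 10 24] [-0.8101 -0.5863] [1.0644 4.9133] yaw_x 1.9369249700784823
side yel [14.     32.4615] [11 30  6  6 13] [0.5231 0.8523] [1.183  2.0502] yaw_x -1.3095409759258274
side yel [10.3182 41.5455] [ 5 35 10 12 22] [-0.5658  0.8246] [1.7504 3.5982] yaw_x -1.6090311840293379
side yel [19.7143 36.7857] [18 34  5  6 14] [0.015  0.9999] [1.4898 1.7178] yaw_x -1.4451542937521142
side yel [11.8889 55.5556] [ 8 52  9  9 18] [-0.6368  0.7711] [1.9192 2.7611] yaw_x -1.6716449609543034
side yel [24.3571 55.2143] [22 52  5  8 14] [-0.3067  0.9518] [1.1987 2.2684] yaw_x -1.545128789867333
side yel [33.5789 61.9474] [30 58  9  9 19] [-0.5647  0.8253] [1.9152 2.4216] yaw_x -1.67733
[... 1697 characters left out ...]
aw_x 3.0774465932201918
top red [159.8571 184.8095] [158 182   5   7  21] [0.2619 0.9651] [0.9588 1.9928] yaw_x -2.8265469873179634
top red [152.8649 229.8649] [149 226   8   9  37] [0.6082 0.7938] [1.1184 2.767 ] yaw_x -2.4431170957409893
top red [138.8 241.4] [135 237   8   8  15] [0.6597 0.7515] [0.4859 2.9362] yaw_x -2.374346012561519
top blue [299.2308 199.8654] [297 195   6  11  52] [0.0575 0.9983] [1.4283 3.0138] yaw_x -3.081082752202908
yel [ 0.5159 -0.1447  0.0415] base front [ 0.5208 -0.1359  0.005 ]
[0.5585 0.0026 0.008 ]
[ 0.4329 -0.0172  0.008 ]
[ 0.5894 -0.1763  0.008 ]
[ 0.4625 -0.1983  0.008 ]
w [ 0.5024 -0.0472  0.03  ]
b [ 0.5127 -0.0953  0.03  ]
y [ 0.517  -0.1467  0.03  ]
```

The stand and pads agree: grip point about (0.525, 0.209, 0.101), yaw 0.24. The yellow one's yaw and height need refining, so I'll fit a box cap to the yellow in both views.

```bash
cat > fit.py <<'E'
from h import *
from scipy.optimize import least_squares
np.set_printoptions(precision=4,suppress=True)
W={"side":(268,266,26,24),"top":(312,188,22,22)};Y={}
for n,(u,v,w,h) in W.items():
    im=np.mean([r.get_image(n).astype(float) for _ in range(4)],0)[v:v+h,u:u+w]
    q=np.minimum(im[...,0],im[...,1])-im[...,2];q2=im[...,0]-im[...,2]; Y[n]=q2
def ren(n,p):
    x,y,zt,th,ch=p;u0,v0,w,h=W[n];k=16
    X=np.array([[a*.01,b*.0025,c] for a in(-1,1) for b in(-1,1) for c in(0,-ch)])
    c,s=np.cos(th),np.sin(th);P=X@np.array([[c,s,0],[-s,c,0],[0,0,1]])+[x,y,zt]
    U=np.array([proj(n,a) for a in P]);U=(U-[u0,v0]+.5)*k
    m=np.zeros((h*k,w*k),np.float32);cv2.fillConvexPoly(m,np.round(cv2.convexHull(U.astype(np.float32))*16).astype(int),1.,cv2.LINE_AA,4) if 0 else cv2.fillConvexPoly(m,np.round(cv2.convexHull(U.astype(np.float32))).astype(int),1.)
    m=cv2.GaussianBlur(m,(0,0),SIG*k);return cv2.resize(m,(w,h),interpolation=cv2.INTER_AREA)
def res(p):
    o=[]
    for n in W:
        m=ren(n,p).ravel();A=np.c_[m,np.ones_like(m)];y=Y[n].ravel();s=np.linalg.lstsq(A,y,rcond=None)[0];o.append((y-A@s)/s[0])
    return np.concatenate(o)
for SIG in(.6,.9):
  for th in(0.0,.2):
    s=least_squares(res,[.516,-.145,.036,th,.005],diff_step=[.002,.005,.03,.1,.1],x_scale=[.002,.002,.002,.1,.002])
    print(SIG,s.x,s.cost)
E
python3 fit.py
```

```text
0.6 [ 0.5163 -0.1454  0.0422  0.0685  0.0083] 3.5805617379024604
0.6 [ 0.5163 -0.1452  0.042   0.0677  0.008 ] 3.487064970162759
0.9 [ 0.5162 -0.1452  0.0414  0.      0.0066] 2.488901438687576fit.py:18: RuntimeWarning: divide by zero encountered in divide
  m=ren(n,p).ravel();A=np.c_[m,np.ones_like(m)];y=Y[n].ravel();s=np.linalg.lstsq(A,y,rcond=None)[0];o.append((y-A@s)/s[0])
Traceback (most recent call last):
  File "fit.py", line 22, in <module>
    s=least_squares(res,[.516,-.145,.036,th,.005],diff_step=[.002,.005,.03,.1,.1],x_scale=[.002,.002,.002,.1,.002])
  File "fit.py", line 18, in res
    m=ren(n,p).ravel();A=np.c_[m,np.ones_like(m)];y=Y[n].ravel();s=np.linalg.lstsq(A,y,rcond=None)[0];o.append((y-A@s)/s[0])
      ~~~^^^^^
  File "fit.py", line 12, in ren
    U=np.array([proj(n,a) for a in P]);U=(U-[u0,v0]+.5)*k
                ~~~~^^^^^
  File "h.py", line 8, in proj
    K,R,t=cam(n);q=K@(R@np.array(P)+t);return q[:2]/q[2]
          ~~~^^^
  File "h.py", line 4, in cam
    p=r.camera_params(n);K=np.array(p["intrinsics"],float);R=cv2.Rodrigues(np.array(p["rvec"],float))[0];t=np.array(p["tvec"],float);return K,R,t
ValueError: time passes only in moves, steps and waits
```

```bash
sed -i 's/^def cam(n):/import functools\n@functools.lru_cache\ndef cam(n):/' h.py
python3 - <<'E'
s=open('fit.py').read().split("for SIG in")[0]
s+='''
from scipy.optimize import minimize
np.savez("y.npz",**Y)
SIG=.9
for SIG in (.7,.9,1.1):
  f=lambda q:(res([.516+q[0]*.002,-.145+q[1]*.002,.04+q[2]*.003,q[3]*.1,.006+.002*q[4]])**2).sum()
  s=minimize(f,[0,0,0,.7,0],method="Nelder-Mead",options=dict(maxfev=500,initial_simplex=[[0,0,0,.7,0]]+[list(np.r_[0,0,0,.7,0]+np.eye(5)[i]) for i in range(5)]));q=s.x
  print(SIG,[.516+q[0]*.002,-.145+q[1]*.002,.04+q[2]*.003,q[3]*.1,.006+.002*q[4]],s.fun)
  print([round(min(f(np.r_[q[:3],t*10,q[4]]) for _ in [0]),3) for t in(-.05,0,.05,.1,.15,.2,.25)])
print(r.get_obs()["time"])
'''
open('fit2.py','w').write(s)
E
python3 fit2.py
```

```text
0.7 [np.float64(0.5162987927903828), np.float64(-0.14513643698466921), np.float64(0.04112011106940345), np.float64(0.07014095222231019), np.float64(0.0058928332353560845)] 5.97054336678875
[np.float64(7.091), np.float64(6.35), np.float64(6.01), np.float64(6.085), np.float64(6.541), np.float64(7.517), np.float64(8.879)]
0.9 [np.float64(0.5162801019461924), np.float64(-0.14514035827361704), np.float64(0.04106537169762074), np.float64(0.06947372027021316), np.float64(0.005707243492462909)] 4.630686948506787
[np.float64(5.518), np.float64(4.963), np.float64(4.689), np.float64(4.713), np.float64(5.101), np.float64(5.817), np.float64(6.901)]
1.1 [np.float64(0.5163414173548719), np.float64(-0.1450617571617275), np.float64(0.040883534124333196), np.float64(0.07392552325894285), np.float64(0.005288702308023514)] 3.840732937753857
[np.float64(4.565), np.float64(4.105), np.float64(3.864), np.float64(3.918), np.float64(4.208), np.float64(4.767), np.float64(5.602)]
0.9
```

```bash
cat >> h.py <<'E'
def togo(xy,z,yaw,p=None):
    "remaining shift in tool axes (cm) and turn about tool z, to TCP at xy,z with tool y along the part's y"
    o=r.get_obs();R=cv2.Rodrigues(np.array(o["tcp_rot"],float))[0];d=np.r_[xy,z]-o["tcp_pos"]
    a=np.arctan2(R[1,1],R[0,1]);t=yaw+np.pi/2-a;t=(t+np.pi/2)%np.pi-np.pi/2
    print("t%.2f"%o["time"],"tcp",np.round(o["tcp_pos"],4),"yawy",round(a-np.pi/2,3),"tilt",np.round(R[:2,2],3),"shift cm",np.round(R.T@d*100,2),"turn",round(-t,3),"w",round(o["gripper_width"],4),"F",np.round(o["ft_force"],1),"g",round(o["grasp_force"],1))
E
python3 - <<'E'
from h import *
s=lambda x,y:((x+.5)/1.5625-.5,(y+.5)/1.5625-.5)
print("decoy top",tri(s(284,182),s(219,371)),"padL",tri(s(278,217),s(216,376)),"padR",tri(s(297,220),s(243,360)))
togo((.525,.209),.242,.24)
E
```

```text
decoy top [0.42380332 0.20644987 0.18131912] padL [0.41558121 0.2290005  0.11948589] padR [0.43616874 0.19389988 0.12986287]
t0.90 tcp [0.1911 0.6993 0.2423] yawy -0.267 tilt [ 0. -0.] shift cm [-4.513e+01 -3.850e+01  3.000e-02] turn -0.507 w 0.0855 F [-0.5 -0.1  0.1] g 0.0
```

>>> drive_tool(
  moves=[
    [[-3.0,-2.57,0],0],
    [[-3.0,-2.57,0],0],
    [[-3.0,-2.57,0],0],
    [[-3.0,-2.57,0],0],
    [[-3.0,-2.57,0],0],
    [[-3.0,-2.57,0],0],
    [[-3.0,-2.57,0],0],
    [[-3.0,-2.57,0],0],
  ],
  gripper=100,
  squeeze=20,
)

```text
time: 1.57
tcp_pos: [0.3693, 0.4362, 0.2426]
tcp_rot: [0.417, 3.113, 0.001]
ft_force: [1.4, -0.2, 0.2]
gripper_width: 0.0519
grasp_force: 0.0
```

>>> drive_tool(
  moves=[
    [[-3.0,-2.57,0],0],
    [[-3.0,-2.57,0],0],
    [[-3.0,-2.57,0],0],
    [[-3.0,-2.57,0],0],
    [[-3.0,-2.57,0],0],
    [[-3.0,-2.57,0],0],
    [[-3.0,-2.57,0],0],
  ],
)

```text
time: 2.15
tcp_pos: [0.5245, 0.2071, 0.2426]
tcp_rot: [0.418, 3.113, 0.001]
ft_force: [-0.3, 0.7, -1.0]
gripper_width: 0.0519
grasp_force: 0.0
```

>>> drive_tool(
  moves=[
    [[0,0,0],-0.1],
    [[0,0,0],-0.1],
    [[0,0,0],-0.1],
    [[0,0,0],-0.1],
    [[0,0,0],-0.107],
    [[0,0,0],0],
    [[0,0,0],0],
  ],
)

```text
time: 2.73
tcp_pos: [0.5237, 0.2087, 0.2424]
tcp_rot: [-0.371, 3.119, 0.0]
ft_force: [-0.6, -0.2, 0.1]
gripper_width: 0.0524
grasp_force: 0.0
```

```bash
python3 - <<'E'
from h import *
togo((.525,.209),.093,.24)
E
```

```text
t2.73 tcp [0.5237 0.2087 0.2424] yawy 0.237 tilt [0. 0.] shift cm [-0.13 -0.   14.94] turn -0.003 w 0.0524 F [-0.6 -0.2  0.1] g 0.0
```

>>> drive_tool(
  moves=[
    [[-0.1,0,3],0],
    [[0,0,3],0],
    [[0,0,3],0],
    [[0,0,2],0],
    [[0,0,2],0],
    [[0,0,1.9],0],
    [[0,0,0],0],
  ],
)

```text
time: 3.32
tcp_pos: [0.5231, 0.2086, 0.0903]
tcp_rot: [0.371, -3.115, 0.003]
ft_force: [-0.7, 0.0, -0.1]
gripper_width: 0.0517
grasp_force: 0.0
```

```bash
python3 - <<'E'
from h import *
togo((.525,.209),.093,.24)
S=r.get_image("side");T=r.get_image("top")
c=lambda im,u,v,w,h:cv2.resize(im[v:v+h,u:u+w,::-1],(400,300),interpolation=cv2.INTER_CUBIC)
cv2.imwrite("pics/c2.png",cv2.hconcat([c(S,185,110,96,72),c(T,126,155,80,60)]))
E
```

```text
t3.32 tcp [0.5231 0.2086 0.0903] yawy 0.237 tilt [-0.004 -0.002] shift cm [-0.19 -0.   -0.27] turn -0.003 w 0.0517 F [-0.7  0.  -0.1] g 0.0
```

View pics/c2.png

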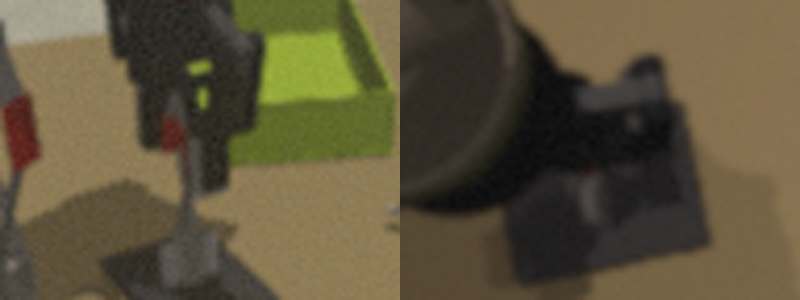

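Fingers straddle the pads: the near finger at (208,150) covers the near pad, and the far pad shows between the fingers at (172,132). I'll make a small correction and close.

>>> drive_tool(
  moves=[
    [[-0.15,0,-0.2],0],
    [[0,0,0],0],
    [[0,0,0],0],
  ],
)

```text
time: 3.67
tcp_pos: [0.5268, 0.2098, 0.0967]
tcp_rot: [-0.375, 3.117, 0.001]
ft_force: [-1.2, 0.2, -0.5]
gripper_width: 0.052
grasp_force: 0.0
```

>>> drive_tool(
  moves=[
    [[0,0,0],0],
    [[0,0,0],0],
    [[0,0,0],0],
    [[0,0,0],0],
    [[0,0,0],0],
    [[0,0,0],0],
    [[0,0,0],0],
    [[0,0,0],0],
  ],
  gripper=255,
  squeeze=21,
)

```text
time: 4.33
tcp_pos: [0.526, 0.2094, 0.0952]
tcp_rot: [0.376, -3.119, 0.0]
ft_force: [-0.2, -0.1, -1.0]
gripper_width: 0.0205
grasp_force: 25.0
```

```bash
python3 - <<'E'
from h import *
togo((.525,.209),.093,.24)
S=r.get_image("side");T=r.get_image("top")
c=lambda im,u,v,w,h:cv2.resize(im[v:v+h,u:u+w,::-1],(400,300),interpolation=cv2.INTER_CUBIC)
cv2.imwrite("pics/c3.png",cv2.hconcat([c(S,185,110,96,72),c(T,126,155,80,60)]))
E
```

```text
t4.33 tcp [0.526  0.2094 0.0952] yawy 0.24 tilt [-0. -0.] shift cm [ 0.11 -0.02  0.22] turn 0.0 w 0.0205 F [-0.2 -0.1 -1. ] g 25.0
```

View pics/c3.png

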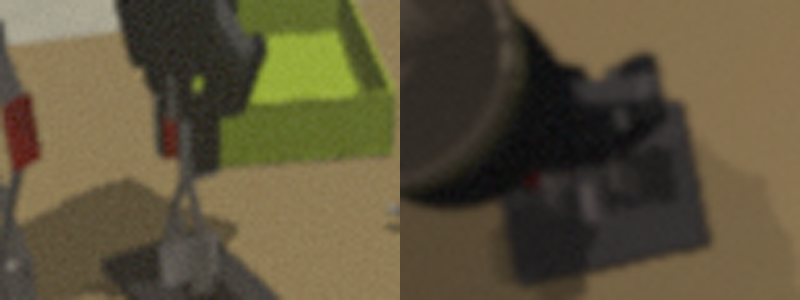

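Jaws are open and the pads gripped at the stop (20.5 mm, 25 N). Lifting.

>>> drive_tool(
  moves=[
    [[0,0,-0.5],0],
    [[0,0,-1],0],
    [[0,0,-1.5],0],
    [[0,0,-2],0],
    [[0,0,-2],0],
    [[0,0,-1],0],
    [[0,0,0],0],
    [[0,0,0],0],
  ],
)

```text
time: 5.1
tcp_pos: [0.5262, 0.2095, 0.1758]
tcp_rot: [-0.376, 3.118, 0.001]
ft_force: [-0.4, 0.5, -1.1]
gripper_width: 0.0208
grasp_force: 25.0
```

```bash
python3 - <<'E'
from h import *
togo((.5163,-.1451),.175,.07)
E
```

```text
t5.10 tcp [0.5262 0.2095 0.1758] yawy 0.24 tilt [0.001 0.001] shift cm [  9.39 -34.2    0.06] turn 0.17 w 0.0208 F [-0.4  0.5 -1.1] g 25.0
```

>>> drive_tool(
  moves=[
    [[0.2,-1.0,0],0],
    [[0.5,-2.0,0],0],
    [[0.8,-3.0,0],0],
    [[0.8,-3.0,0],0],
    [[0.8,-3.0,0],0],
    [[0.8,-3.0,0],0],
    [[0.8,-3.0,0],0],
    [[0.8,-3.0,0],0],
  ],
)

```text
time: 5.77
tcp_pos: [0.5214, -0.0099, 0.1741]
tcp_rot: [0.376, -3.117, 0.0]
ft_force: [0.5, 0.4, -0.0]
gripper_width: 0.021
grasp_force: 25.0
```

>>> drive_tool(
  moves=[
    [[0.8,-3.0,0],0],
    [[0.8,-3.0,0],0],
    [[0.8,-3.0,0],0],
    [[0.8,-2.5,0],0],
    [[0.5,-1.3,0],0],
    [[0.2,-0.4,0],0.06],
    [[0,0,0],0.06],
    [[0,0,0],0.05],
  ],
)

```text
time: 6.43
tcp_pos: [0.5147, -0.1466, 0.1739]
tcp_rot: [0.102, -3.137, -0.0]
ft_force: [0.8, 0.2, -0.4]
gripper_width: 0.0209
grasp_force: 25.0
```

>>> drive_tool(
  moves=[
    [[0,0,0.8],0],
    [[0,0,0.8],0],
    [[0,0,0.5],0],
    [[0,0,0],0],
    [[0,0,0],0],
  ],
)

```text
time: 6.85
tcp_pos: [0.5156, -0.145, 0.1534]
tcp_rot: [0.112, -3.138, -0.001]
ft_force: [-0.2, -0.1, -0.4]
gripper_width: 0.0213
grasp_force: 25.1
```

```bash
python3 - <<'E'
from h import *
togo((.5163,-.1451),.15,.07)
S=r.get_image("side");T=r.get_image("top")
c=lambda im,u,v,w,h:cv2.resize(im[v:v+h,u:u+w,::-1],(400,300),interpolation=cv2.INTER_CUBIC)
cv2.imwrite("pics/c4.png",cv2.resize(cv2.hconcat([c(S,240,225,88,66),c(T,275,155,88,66)]),None,fx=1,fy=1))
np.save("s4.npy",S);np.save("t4.npy",T)
E
```

```text
t6.85 tcp [ 0.5156 -0.145   0.1534] yawy 0.071 tilt [-0.002  0.   ] shift cm [-0.07 -0.02  0.34] turn 0.001 w 0.0213 F [-0.2 -0.1 -0.4] g 25.1
```

View pics/c4.png

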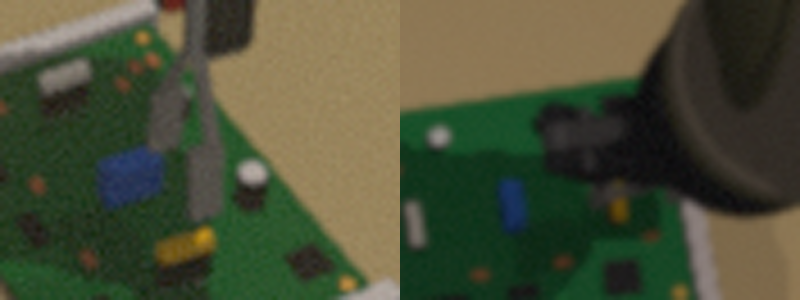

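Jaws are parted; tips at (203,218) near and (166,150) far. The yellow top is below them at (187,246). Checking the tips' midpoint against the yellow body.

```bash
python3 - <<'E'
from h import *
np.set_printoptions(precision=4,suppress=True)
A=lambda x,y:((x+.5)*.22-.5+240,(y+.5)*.22-.5+225)
for z in(.066,.071,.076):
    a=at_z("side",*A(203,217),z);b=at_z("side",*A(166,150),z)
    print(z,a,b,(a+b)/2,np.linalg.norm(a-b))
print([(np.array(proj("side",(.5156+d*-.07,-.145+d,.071)))+.5-[240,225])/.22 for d in(-.016,.016)])
print("yellow cap check",(np.array(proj("side",(.5163,-.1451,.041)))+.5-[240,225])/.22)
E
```

```text
0.066 [ 0.5167 -0.1584  0.066 ] [ 0.5157 -0.1239  0.066 ] [ 0.5162 -0.1412  0.066 ] 0.03448449950172565
0.071 [ 0.5148 -0.1626  0.071 ] [ 0.5138 -0.1285  0.071 ] [ 0.5143 -0.1456  0.071 ] 0.034126169766800656
0.076 [ 0.5129 -0.1669  0.076 ] [ 0.5119 -0.1331  0.076 ] [ 0.5124 -0.15    0.076 ] 0.03376784003187589
[array([206.9237, 212.9266]), array([168.7548, 151.0137])]
yellow cap check [185.5877 239.2307]
```

>>> drive_tool(
  moves=[
    [[-0.15,0,0.5],0],
    [[0,0,1.0],0],
    [[0,0,1.0],0],
    [[0,0,1.0],0],
    [[0,0,0.8],0],
    [[0,0,0.5],0],
    [[0,0,0],0],
    [[0,0,0],0],
  ],
)

```text
time: 7.62
tcp_pos: [0.5174, -0.1449, 0.1058]
tcp_rot: [0.11, -3.139, -0.0]
ft_force: [0.7, -0.6, -0.9]
gripper_width: 0.0209
grasp_force: 25.1
```

```bash
python3 - <<'E'
from h import *
togo((.517,-.1451),.098,.07)
S=r.get_image("side")
c=lambda im,u,v,w,h:cv2.resize(im[v:v+h,u:u+w,::-1],(640,480),interpolation=cv2.INTER_CUBIC)
cv2.imwrite("pics/c5.png",c(S,248,240,64,48))
E
```

```text
t7.62 tcp [ 0.5174 -0.1449  0.1058] yawy 0.07 tilt [-0.001  0.   ] shift cm [ 0.04 -0.01  0.78] turn 0.0 w 0.0209 F [ 0.7 -0.6 -0.9] g 25.1
```

View pics/c5.png

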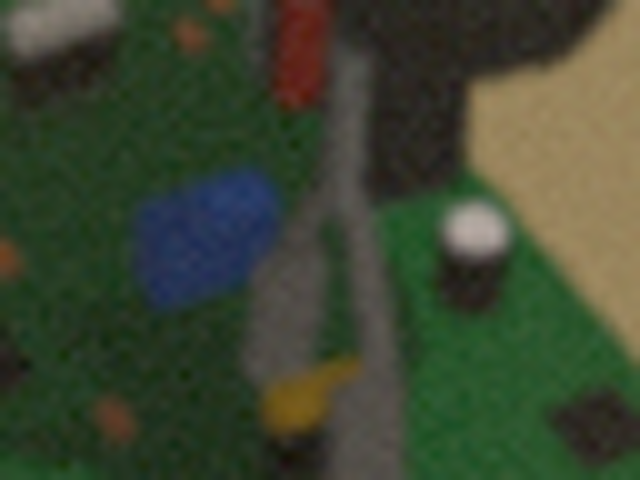

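The yellow top at (300,400) sits between the far jaw (285,330) and the near jaw (375,400). I'll lower gently until contact.

>>> drive_tool(
  moves=[
    [[0,0,0.2],0],
    [[0,0,0.2],0],
    [[0,0,0.1],0],
    [[0,0,0],0],
    [[0,0,0],0],
  ],
)

```text
time: 8.08
tcp_pos: [0.5176, -0.145, 0.1014]
tcp_rot: [-0.11, 3.14, -0.0]
ft_force: [-0.3, 0.4, -0.6]
gripper_width: 0.021
grasp_force: 25.1
```

>>> drive_tool(
  moves=[
    [[0,0,0.1],0],
    [[0,0,0.1],0],
    [[0,0,0],0],
    [[0,0,0],0],
  ],
)

```text
time: 8.42
tcp_pos: [0.5176, -0.145, 0.0992]
tcp_rot: [0.11, -3.14, 0.0]
ft_force: [0.6, 0.3, -0.8]
gripper_width: 0.021
grasp_force: 25.1
```

>>> drive_tool(
  moves=[
    [[0,0,0.1],0],
    [[0,0,0.05],0],
    [[0,0,0],0],
    [[0,0,0],0],
  ],
)

```text
time: 8.75
tcp_pos: [0.5176, -0.145, 0.0977]
tcp_rot: [0.11, -3.14, -0.0]
ft_force: [-0.8, -0.9, -0.5]
gripper_width: 0.0209
grasp_force: 25.1
```

>>> drive_tool(
  moves=[
    [[0,0,0.1],0],
    [[0,0,0],0],
    [[0,0,0],0],
  ],
)

```text
time: 9.0
tcp_pos: [0.5176, -0.145, 0.0968]
tcp_rot: [0.11, -3.14, 0.0]
ft_force: [0.3, 0.0, -0.3]
gripper_width: 0.0209
grasp_force: 25.1
```

>>> drive_tool(
  moves=[
    [[0,0,0.1],0],
    [[0,0,0],0],
    [[0,0,0],0],
  ],
)

```text
time: 9.25
tcp_pos: [0.5178, -0.1451, 0.0961]
tcp_rot: [-0.11, 3.139, -0.0]
ft_force: [-1.5, -0.1, 4.4]
gripper_width: 0.0209
grasp_force: 25.3
```

>>> drive_tool(
  moves=[
    [[0,0,0.1],0],
    [[0,0,0],0],
    [[0,0,0],0],
  ],
)

```text
time: 9.5
tcp_pos: [0.5183, -0.1453, 0.0959]
tcp_rot: [-0.11, 3.138, -0.001]
ft_force: [-2.4, 0.2, 14.2]
gripper_width: 0.0213
grasp_force: 26.1
```

Tips touched the board at TCP z about 0.096. I'll ease off the pressure and release gradually.

>>> drive_tool(
  moves=[
    [[0,0,-0.13],0],
    [[0,0,0],0],
    [[0,0,0],0],
  ],
)

```text
time: 9.75
tcp_pos: [0.5177, -0.145, 0.0961]
tcp_rot: [-0.11, 3.139, -0.0]
ft_force: [-0.3, 0.4, 3.1]
gripper_width: 0.021
grasp_force: 25.2
```

>>> drive_tool(
  moves=[
    [[0,0,0],0],
    [[0,0,0],0],
    [[0,0,0],0],
  ],
  gripper=190,
)

```text
time: 10.0
tcp_pos: [0.5177, -0.145, 0.0961]
tcp_rot: [-0.11, 3.14, 0.0]
ft_force: [0.1, 0.2, 3.2]
gripper_width: 0.0219
grasp_force: 4.2
```

>>> drive_tool(
  moves=[
    [[0,0,0],0],
    [[0,0,0],0],
    [[0,0,0],0],
  ],
  gripper=180,
)

```text
time: 10.25
tcp_pos: [0.5177, -0.145, 0.0961]
tcp_rot: [-0.11, 3.139, -0.0]
ft_force: [-0.5, 0.8, 2.9]
gripper_width: 0.0252
grasp_force: 2.5
```

>>> drive_tool(
  moves=[
    [[0,0,0],0],
    [[0,0,0],0],
    [[0,0,0],0],
  ],
  gripper=172,
)

```text
time: 10.5
tcp_pos: [0.5176, -0.145, 0.0961]
tcp_rot: [-0.11, 3.14, -0.0]
ft_force: [0.2, -1.1, 3.4]
gripper_width: 0.0281
grasp_force: 2.3
```

>>> drive_tool(
  moves=[
    [[0,0,0],0],
    [[0,0,0],0],
    [[0,0,0],0],
  ],
  gripper=165,
)

```text
time: 10.75
tcp_pos: [0.5176, -0.145, 0.0961]
tcp_rot: [-0.11, 3.14, -0.0]
ft_force: [1.0, -0.2, 3.5]
gripper_width: 0.0299
grasp_force: 2.0
```

>>> drive_tool(
  moves=[
    [[0,0,0],0],
    [[0,0,0],0],
    [[0,0,0],0],
  ],
  gripper=158,
)

```text
time: 11.0
tcp_pos: [0.5175, -0.1451, 0.0959]
tcp_rot: [0.11, -3.139, 0.0]
ft_force: [0.7, -1.0, 0.8]
gripper_width: 0.0326
grasp_force: 0.3
```

>>> drive_tool(
  moves=[
    [[0,0,0],0],
    [[0,0,0],0],
    [[0,0,0],0],
    [[0,0,0],0],
    [[0,0,0],0],
  ],
  gripper=110,
)

```text
time: 11.42
tcp_pos: [0.5176, -0.1449, 0.0961]
tcp_rot: [0.11, -3.14, -0.0]
ft_force: [0.9, 0.6, -0.2]
gripper_width: 0.0483
grasp_force: 0.0
```

```bash
python3 - <<'E'
from h import *
togo((.517,-.1451),.098,.07)
S=r.get_image("side")
c=lambda im,u,v,w,h:cv2.resize(im[v:v+h,u:u+w,::-1],(640,480),interpolation=cv2.INTER_CUBIC)
cv2.imwrite("pics/c6.png",c(S,244,228,80,60))
E
```

```text
t11.42 tcp [ 0.5176 -0.1449  0.0961] yawy 0.07 tilt [-0.  0.] shift cm [ 0.06 -0.01 -0.19] turn 0.0 w 0.0483 F [ 0.9  0.6 -0.2] g 0.0
```

View pics/c6.png

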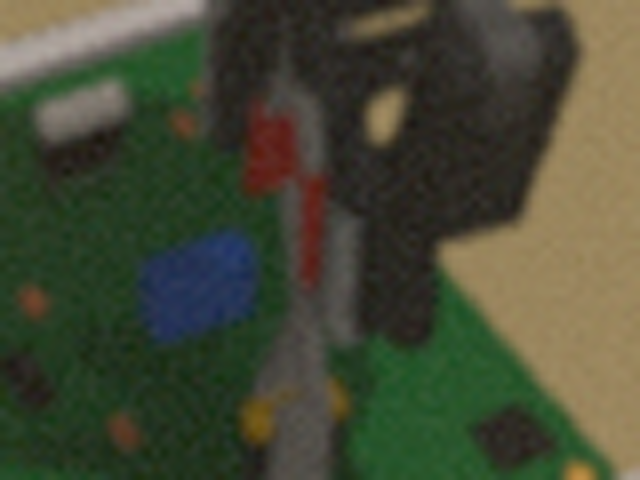

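The tweezers stand upright with the jaws across the body: yellow ends show at (258,418) and (340,398) on either side of the jaw at (300,420). Withdrawing straight up.

>>> drive_tool(
  moves=[
    [[0,0,-0.5],0],
    [[0,0,-1.5],0],
    [[0,0,-2.5],0],
    [[0,0,-3],0],
    [[0,0,-3],0],
    [[0,0,-2],0],
    [[0,0,0],0],
  ],
)

```text
time: 12.05
tcp_pos: [0.5194, -0.1454, 0.2256]
tcp_rot: [-0.109, 3.133, -0.002]
ft_force: [0.3, -0.0, 0.4]
gripper_width: 0.0484
grasp_force: 0.0
```

>>> drive_tool(
  moves=[
    [[0,3,0],0],
    [[0,4,0],0],
    [[0,4,0],0],
    [[0,4,0],0],
    [[0,3,0],0],
    [[0,1,0],0],
    [[0,0,0],0],
    [[0,0,0],0],
  ],
)

```text
time: 12.72
tcp_pos: [0.5041, 0.0445, 0.2209]
tcp_rot: [0.112, -3.139, 0.001]
ft_force: [0.0, -0.4, 0.5]
gripper_width: 0.0489
grasp_force: 0.0
```

```bash
python3 - <<'E'
from h import *
togo((.517,-.1451),.098,.07)
c=lambda im,u,v,w,h:cv2.resize(im[v:v+h,u:u+w,::-1],(400,300),interpolation=cv2.INTER_CUBIC)
cv2.imwrite("pics/c7.png",cv2.hconcat([c(r.get_image("side"),232,212,96,72),c(r.get_image("top"),270,160,80,60)]))
E
```

```text
t12.72 tcp [0.5041 0.0445 0.2209] yawy 0.071 tilt [-0. -0.] shift cm [  0.06 -19.    12.29] turn 0.001 w 0.0489 F [ 0.  -0.4  0.5] g 0.0
```

View pics/c7.png

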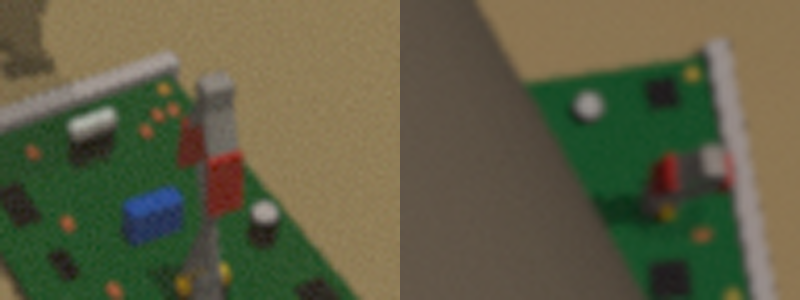

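The tweezers stand upright (top at (215,85)), clamped on the yellow transistor at (205,280), and the arm is clear.

```bash
python3 -c "
from cell import r
print(r.finish_job())"
```

```text
the job is handed in; nothing more can be done
None
```

The job is handed in: the smaller red-handled tweezers stand upright, clamped across the yellow-topped transistor, with the arm clear at about 12.8 s of the 42 s allowed; no verdict was returned.

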